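# Cash drop into the counter safe

## Robot

A 7-joint arm with a two-finger parallel gripper is mounted at the origin on the work surface. World frame = base frame: x ahead of the robot, y to its left, z up, the work surface at z = 0. Lengths are in m, angles in rad, forces in N, time in s.
With the tool pointing down it reaches from about 0.4 to 0.85 m from the base axis. Payload 4.5 kg.
Tool frame: the origin (TCP) lies at the centre of the arm's flange, where the gripper is bolted on; the fingertips stand 173 mm ahead of it and the grasp point (between the pads) lies 155 mm ahead of it; x points along the fingers, y is the direction in which the jaws open and shut, and the axes are right-handed (so a half turn about x gives the same grasp; the last joint's range is limited). The gripper opens to 85 mm and grips with 20 to 120 N. Pads are 22 mm wide; open, the fingers measure 114 mm over their backs; the gripper's body (76 mm by 85 mm) begins 54 mm behind the grasp point. The pads swing forward as they close: fully open they stand 13 mm farther back than shut.
Start: joints at [-1.271, 0.689, -0.195, 1.565, 0.157, 0.902, -0.215], TCP at [0.164, 0.603, 0.405] pointing down, gripper open.
Joint ranges: [-3.01, 3.01], [-0.46, 2.08], [-1.47, 1.51], [0.13, 2.56], [-1, 4.14], [0.04, 2.09], [-2.66, 2.66]. Speed limits (rad/s): [2.57, 2.57, 3.14, 3.14, 3.14, 3.14, 3.14].

## Interface

Orientations are given as a 3x3 rotation matrix whose columns are the frame's x, y, z axes.
In Python, from rig import * gives the robot as it stands.
- The arm moves only by the tool servo_tool, never from a script. Its argument "rows" is a list of rows, each a list of 5 numbers: the shift along the world's x, y, z in m, then the turn about the world's z in degrees, then the closure, from 0 (fully open) to 1 (shut). A call has 1 to 12 rows; each row is the pose to reach, as a shift and turn from the pose commanded when the call began; what a row does not reach only later rows make up. A row lasts 1/10 s, in which the tool goes at most 50 mm and 8.59 degrees, less where a joint would pass 70% of its speed; a pose out of reach is approached as far as the arm can. A call with a gripper value outside its range is refused whole. The fingers move at their own pace and stop on an object; the grip force is fixed at half the most. Time passes only in rows, so rows that repeat a pose let the fingers close. It gives the time, the measured TCP pose, the force and the opening at its end, in the units of the state.
- read_state(): the state, without advancing time (a new reading comes with each control period).
- grab_frame(name): name is "side" or "top"; returns a dict with "pixels" (384x512x3 uint8, red, green, blue), "camera_matrix" (3x3 intrinsics, pixels), "rvec" (rotation vector, rad) and "tvec" (3), from world to camera coordinates, as OpenCV has them. Camera axes: x right, y down, z forward; pixel columns grow to the right and rows downward; lengths in m; the calibration is good to about 2 mm. A picture is of the moment at which its call begins. There is no depth.
- close_job(): hands the job in, once; it reports no verdict.
The state is a dict: "clock": time; "joint_pos": joint angles; "qvel": joint speeds; "joint_efforts": joint torques, N m; "tool_pos": TCP position; "orientation": TCP orientation; "force": force on the tool from outside, world axes, zero at the start; "torque": the same for the moment, N m; "grip_width": opening from 0.0 (shut) to 1.0 (fully open).
Only numpy, scipy, OpenCV 4.12 (cv2) and the standard library are available. Lean on these libraries where they do the work, as an engineer would, in place of code of your own. Each camera call takes 0.05 s, during which the arm holds its last target.

## Task

Bank the takings: lay the filled cash tube lengthwise in the open hopper on top of the counter safe, let go of it, then push the safe's side lever down through its whole stroke so that the hopper tips the tube inside. Let the sprung lever come all the way back up, and leave the other things on the counter where they are.

Things in the scene. Friction and masses are not known exactly. Their poses are not given: they have to be found in the camera images.
- safe: Grey steel deposit safe fixed on the counter, 260 (x, front to back) x 200 (y) x 190 mm high, 5 mm walls. Origin: centre of its underside; z up; door and lock on its front, -x. The hopper's mouth in its top is 150 (x) x 160 mm (y), centred at x = +40 mm, y = 0. A 6 mm cheek plate at each end of the mouth (y = +-86 mm) stands up to 252 mm above the counter.
- axle (a point): Middle of the axle (along the safe's y) on which hopper and lever turn, level with the hopper's rim: in the safe's frame x = +40, y = 0, z = 178 mm. Axes as the safe's.
- hopper_floor (a point): Centre of the hopper floor's upper face; turns with the hopper; lever up: 142 mm above the counter, 36 mm below the axle, axes as the safe's. The hopper is a steel trough, open at the top when the lever is up: floor 115 (safe's x) x 154 mm (safe's y), 36 mm deep, front and back walls nearly upright.
- hopper (a joint): Turn of hopper and lever (one rigid piece), rad: 0 = lever up, trough open upwards; grows as the lever is pushed down, to a stop at 1.75. Its front sinks; a tube in it rolls out into the safe only beyond about 1.55, in up to half a second. Sprung and damped: returns to 0 within about 1 s when let go. Pressing straight down on the grip takes about 6 to 16 N.
- lever_grip (a point): Middle of the lever's black round grip bar, 22 mm thick, 80 mm long along the safe's y, outside its -y side (116 to 196 mm from the safe's middle, this point at 156), 100 mm from the axle. Lever up: 64 mm in front of (-x) and 77 mm above the axle, 255 mm above the counter. It swings about the axle, forward and down through 1.75 rad, to 64 mm in front and 77 mm below it.
- cash_tube: Hard white plastic cash tube with grey ends, closed, a plain cylinder 32 mm in diameter and 115 mm long, about 0.1 to 0.2 kg, lying on the counter. Origin: its centre; its x axis runs along the tube (wider grey cap at +x).
- snack_jar: Bystander: closed glass jar with a green lid, 104 mm in diameter, 135 mm high, origin at the centre of its underside.
- brown_bottle: Bystander: closed brown bottle, 64 mm in diameter, 215 mm high, origin at the centre of its underside.
- calculator: Bystander: black desk calculator 120 x 84 x 20 mm lying flat, origin at the centre of its underside.
- change_dish: Bystander: shallow grey change dish 110 x 160 x 18 mm, origin at the centre of its underside.
Not all that is in view belongs to the job. Of the things that look like the cash_tube, take the one that is farthest to the robot's left at the start.

How it is judged:
On the way, in this order (a step that is already met when the one before it is completed fails the run):
1. the tube lies lengthwise in the hopper, let go, with the lever up (z of cash_tube in the frame of hopper_floor between 0.005 and 0.03 m and x of cash_tube in the frame of hopper_floor between -0.055 and 0.055 m and y of cash_tube in the frame of hopper_floor between -0.05 and 0.05 m and angle between the x axis of cash_tube and the y axis of safe, either way round below 0.5 rad and contact force between the fingers and cash_tube below 0.1 N and value of joint hopper below 0.15 rad), for 0.2 s.
2. the lever is pushed down through its whole stroke (beyond 1.6 of 1.75 rad) (value of joint hopper above 1.6 rad), for 0.1 s.
At the end, for the whole second after the job is handed in: The cash tube lies at rest inside the safe (its centre within the safe's walls and less than 80 mm above the counter) and the lever is back up (joint below 0.08 rad) (z of cash_tube in the frame of safe between 0 and 0.08 m and x of cash_tube in the frame of safe between -0.13 and 0.13 m and y of cash_tube in the frame of safe between -0.1 and 0.1 m and linear speed of cash_tube below 0.05 m/s and value of joint hopper below 0.08 rad); the robot touches nothing.
It fails at once if a bystander (jar, bottle, calculator or change dish) is moved more than 30 mm or a jar or bottle is tipped over (distance of any of snack_jar, brown_bottle, calculator, change_dish from where it was at the start of the episode above 0.03 m or angle between any of snack_jar, brown_bottle's own z axis and vertical above 0.5 rad).
It also fails if it takes over 67 s, if anything falls off the work surface, if the arm or the gripper's body presses on something with over 40 N, if the wrist force passes 120 N, or if a joint passes its speed limit or range.

## Working session

There is one attempt and no reset: what is moved stays moved. The work goes in short steps, Python scripts to look and compute and a tool call to move; the robot and the scene stay as the last step left them, time stands still between calls to the robot, and variables do not carry over. Pictures are saved under pics/ and viewed, and the job is handed in when it is done.

Besides the shell and the picture viewer there is one more tool, called after "Request:" by a JSON object that holds its "name" and its "arguments". servo_tool: Moves the arm, as the interface text tells. Its arguments: {"type":"object","properties":{"rows":{"type":"array","items":{"type":"array","items":{"type":"number"}}}},"required":["rows"]}

```bash
mkdir -p pics; ls; cat > h.py <<'E'
from rig import *
import numpy as np, cv2
def cam(n):
    f=grab_frame(n); R=cv2.Rodrigues(np.array(f["rvec"],float))[0]
    return f["pixels"],np.array(f["camera_matrix"],float),R,np.array(f["tvec"],float).ravel(),np.array(f["rvec"],float)
def ray(K,R,t,u,v,z):
    d=R.T@np.linalg.solve(K,[u,v,1.]); c=-R.T@t
    return c+d*(z-c[2])/d[2]
def proj(K,R,t,P):
    q=(R@np.atleast_2d(P).T).T+t; q=q@K.T; return q[:,:2]/q[:,2:]
E
python3 - <<'E'
from h import *
s=read_state(); print(s["clock"],s["tool_pos"],np.round(s["orientation"],3),s["force"],s["grip_width"])
for n in("side","top"):
    p,K,R,t,rv=cam(n); print(n,K.tolist(),(-R.T@t).round(3),R.round(3).tolist())
    cv2.imwrite(f"pics/{n}0.png",cv2.resize(p[...,::-1],(768,576),interpolation=cv2.INTER_CUBIC))
    np.savez(f"{n}0.npz",p=p,K=K,R=R,t=t)
E
```

```text
pics
0.0 [0.16411186 0.60271648 0.40389042] [[-0.     0.263  0.965]
 [-0.002  0.965 -0.263]
 [-1.    -0.002  0.   ]] [-0.63017902 -0.22456862 -0.08406965] 1.0022081814854176
side [[494.4254593487033, 0.0, 257.9278428707682], [0.0, 494.4254593487033, 186.7730154740107], [0.0, 0.0, 1.0]] [ 0.414 -1.084  1.369] [[0.995, -0.097, -0.002], [-0.073, -0.737, -0.672], [0.063, 0.669, -0.741]]
top [[489.88763983483085, 0.0, 260.2146321116131], [0.0, 489.88763983483085, 194.4010125271514], [0.0, 0.0, 1.0]] [ 1.680e-01 -1.000e-03  1.778e+00] [[0.042, -0.999, 0.003], [-0.979, -0.041, -0.201], [0.201, 0.005, -0.98]]
```

View pics/side0.png

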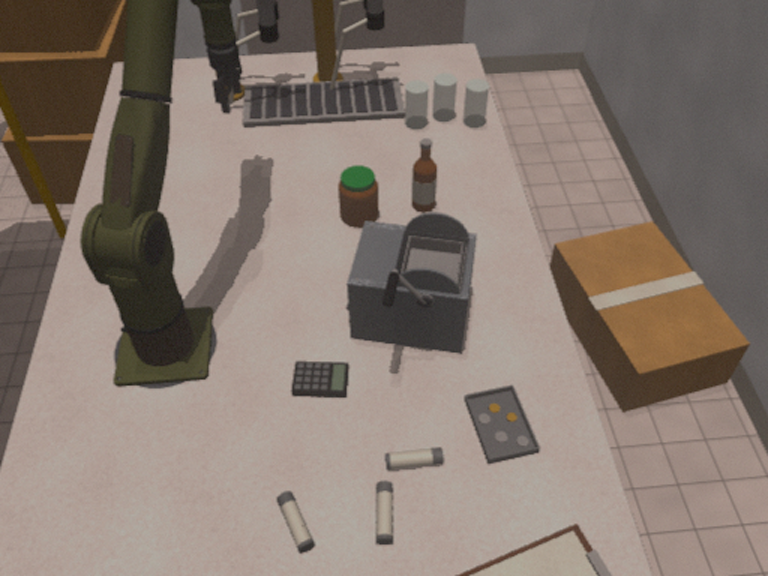

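View pics/top0.png

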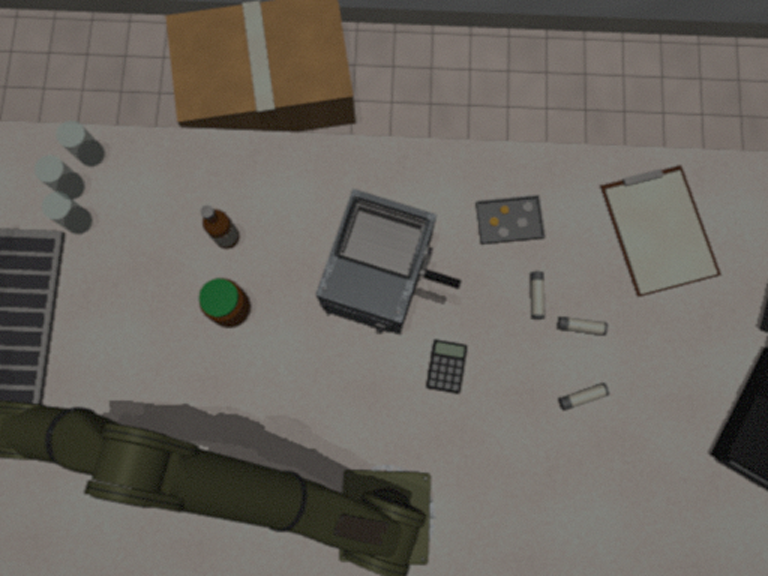

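Tube candidates in the top view (768x576 picture) are A (538,295), B (582,326) and C (583,396). The robot's left is image left, so A is the one to take (side view: 414,458). I'll check it and the safe in close crops.

```bash
python3 - <<'E'
import numpy as np,cv2
a=np.load("top0.npz"); p=a["p"][...,::-1]
def crop(p,x0,y0,w,h,k,n): cv2.imwrite(n,cv2.resize(p[y0:y0+h,x0:x0+w],None,fx=k,fy=k,interpolation=cv2.INTER_CUBIC))
crop(p,205,120,110,105,5,"pics/t_safe.png"); crop(p,320,160,100,120,5,"pics/t_tube.png")
a=np.load("side0.npz"); p=a["p"][...,::-1]
crop(p,220,130,110,110,5,"pics/s_safe.png"); crop(p,180,280,130,95,5,"pics/s_tube.png")
E
```

```text
(no output)
```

View pics/t_safe.png

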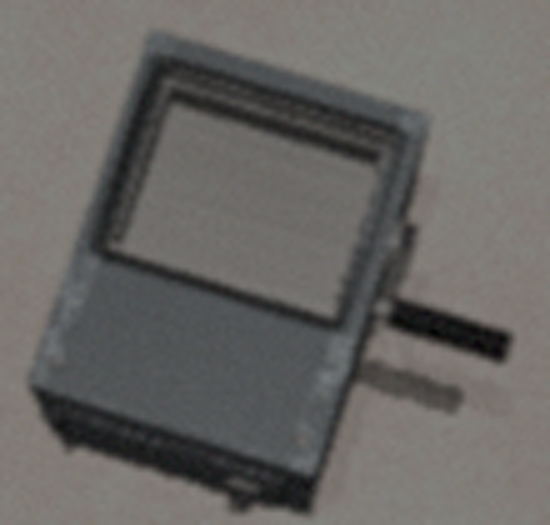

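View pics/t_tube.png

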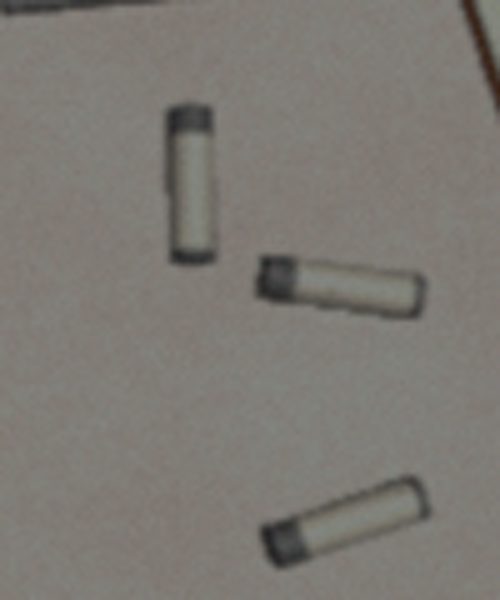

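View pics/s_safe.png

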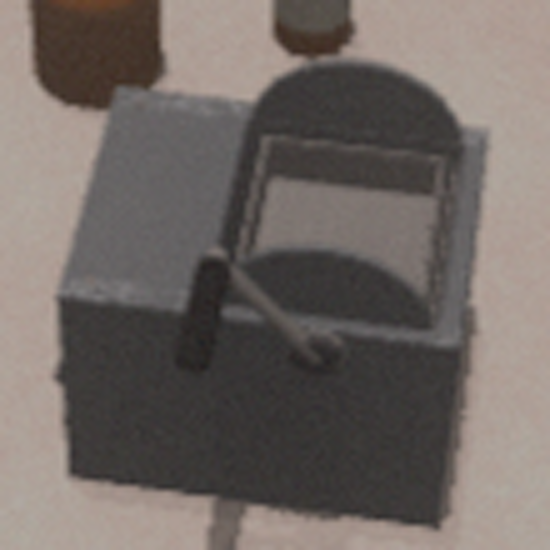

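View pics/s_tube.png

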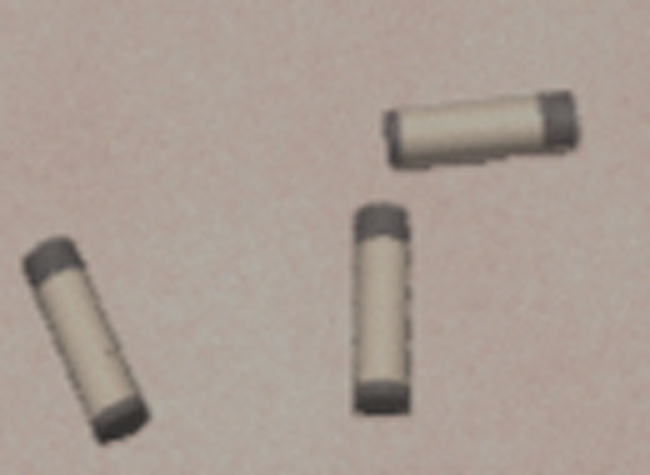

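```bash
cat > fit.py <<'E'
from h import *
from scipy.optimize import least_squares
C={n:np.load(n+"0.npz") for n in("top","side")}
L=lambda n:(C[n]["K"],C[n]["R"],C[n]["t"])
def W(p,P): c,s=np.cos(p[2]),np.sin(p[2]); P=np.atleast_2d(P); return np.c_[p[0]+c*P[:,0]-s*P[:,1],p[1]+s*P[:,0]+c*P[:,1],P[:,2]]
E
python3 - <<'E'
from fit import *
o=[("top",(205,120),[(.13,.1,.19,150,33),(.13,-.1,.19,428,115),(-.13,-.1,.19,313,478),(-.13,.1,.19,33,385),(-.024,-.156,.255,452,330)]),
("side",(220,130),[(-.13,.1,.19,118,88),(-.13,-.1,.19,60,297),(.13,-.1,.19,463,347),(.13,.1,.19,489,130),(-.13,-.1,0,72,477),(.13,-.1,0,440,526),(-.024,-.156,.255,203,310)])]
def res(p):
    r=[]
    for n,f,l in o:
        l=np.array(l,float); r.append(proj(*L(n),W(p,l[:,:3]))-(l[:,3:]/5+np.array(f)-.4))
    return np.vstack(r).ravel()
s=least_squares(res,[.5,.1,-.2],loss="soft_l1"); print("safe",s.x); print(res(s.x).reshape(-1,2).round(1).tolist())
p=s.x
# tube silhouette centre via model of convex hull
def tubepts(q):
    a=np.linspace(0,2*np.pi,24,endpoint=False)
    P=[(e*.0575,.016*np.cos(b),.016+.016*np.sin(b)) for e in(-1,1) for b in a]
    return W(q,np.array(P))
def mk(n,box):
    import numpy as np
    return None
from scipy.spatial import ConvexHull
T=[("top",(320,160),[(190,103),(192,265),(165,150),(217,200)]),("side",(180,280),[(384,140),(580,120),(480,97),(480,167)])]
# compare bounding boxes
bb={"top":np.array([[165,102],[217,265]])/5+[320,160]-.4,"side":np.array([[384,89],[580,170]])/5+[180,280]-.4}
def r2(q):
    r=[]
    for n in bb:
        u=proj(*L(n),tubepts(q)); r+=[*(u.min(0)-bb[n][0]),*(u.max(0)-bb[n][1])]
    return np.array(r)
g=ray(*L("top"),320+191/5,160+184/5,.016); print(g)
s=min((least_squares(r2,[g[0],g[1],y]) for y in(-.1,0.,.1)),key=lambda s:s.cost); print("tube",s.x,s.fun.round(2))
e=[ray(*L("top"),320+a/5,160+b/5,.025) for a,b in((190,118),(193,258))]; print(e)
e=[ray(*L("side"),180+a/5,280+b/5,.02) for a,b in((390,139),(575,120))]; print(e)
for nm,u,v in(("dish",510,220),("calc",446,366),("jar",222,302),("bottle",225,232)): print(nm,ray(*L("top"),u/1.5,v/1.5,.02))
f=W(p,[[.04,0,.142],[-.024,-.156,.255],[-.024,-.156,.101],[-.06,-.156,.178]]);print(f.round(4))
E
```

```text
safe [ 0.57838081  0.043178   -0.26528087]
[[-0.2, -1.1], [0.4, -0.5], [0.4, -0.7], [-1.3, -0.2], [-0.3, -0.5], [-0.7, -0.4], [-0.8, -0.0], [-0.5, 0.1], [-0.1, -0.2], [-0.9, 0.3], [-0.2, 0.5], [0.4, 0.9]]
[ 0.53470861 -0.35076851  0.016     ]
tube [ 0.53642136 -0.34997594  0.05691186] [ 0.13  0.08  0.33 -0.08 -0.02 -0.12 -0.02 -0.3 ]
[array([ 0.58225272, -0.3481774 ,  0.025     ]), array([ 0.47809478, -0.35050828,  0.025     ])]
[array([ 0.48132161, -0.35534732,  0.02      ]), array([ 0.59420408, -0.35366795,  0.02      ])]
dish [ 0.72230171 -0.28167887  0.02      ]
calc [ 0.35179147 -0.1318496   0.02      ]
jar [0.48463941 0.41682103 0.02      ]
bottle [0.66122148 0.42484937 0.02      ]
[[ 0.617   0.0327  0.142 ]
 [ 0.5143 -0.1011  0.255 ]
 [ 0.5143 -0.1011  0.101 ]
 [ 0.4796 -0.0916  0.178 ]]
```

Checked: A in the crop has its grey caps along world x, and its centre is at (0.536, -0.350) with yaw about 2°. The safe is at (0.578, 0.043) with yaw -15.2°. I'll move over, high up, turning the tool by about -163° in total. That grasps the tube and leaves the placing turn in easy range.

Request:
{"name": "servo_tool", "arguments": {"rows": [[0.02,-0.03,0.02,-6,0.3],[0.04,-0.07,0.04,-13,0.3],[0.07,-0.11,0.06,-20,0.3],[0.09,-0.15,0.08,-27,0.3],[0.115,-0.19,0.09,-34,0.3],[0.14,-0.23,0.096,-41,0.3],[0.165,-0.27,0.096,-48,0.3],[0.19,-0.31,0.096,-55,0.3],[0.215,-0.34,0.096,-62,0.3],[0.235,-0.37,0.096,-69,0.3],[0.25,-0.395,0.096,-75,0.3],[0.256,-0.403,0.096,-80,0.3]]}}

```text
clock: 1.3
tool_pos: [0.4214, 0.1967, 0.5006]
orientation: [[0.0, 0.995, -0.101], [-0.002, -0.101, -0.995], [-1.0, 0.001, 0.002]]
force: [0.3, 0.6, -0.4]
grip_width: 0.702
```

Request:
{"name": "servo_tool", "arguments": {"rows": [[0.009,-0.045,0,-7,0.2],[0.018,-0.09,0,-14,0.2],[0.028,-0.135,0,-21,0.2],[0.038,-0.18,0,-28,0.2],[0.047,-0.225,0,-35,0.2],[0.057,-0.27,0,-42,0.2],[0.067,-0.315,0,-49,0.2],[0.077,-0.36,-0.01,-56,0.2],[0.087,-0.405,-0.02,-63,0.2],[0.097,-0.45,-0.04,-70,0.2],[0.107,-0.495,-0.06,-77,0.2],[0.115,-0.53,-0.09,-83,0.2]]}}

```text
clock: 2.5
tool_pos: [0.5353, -0.333, 0.4107]
orientation: [[0.002, 0.025, -1.0], [-0.003, -1.0, -0.025], [-1.0, 0.003, -0.002]]
force: [-0.3, 0.9, -0.0]
grip_width: 0.795
```

```bash
python3 - <<'E'
from h import *
s=read_state(); print(s["clock"],s["tool_pos"],np.round(s["orientation"],3).tolist(),np.round(s["joint_pos"],2))
p,K,R,t,rv=cam("side"); p=p[260:384,160:320,::-1]; cv2.imwrite("pics/s1.png",cv2.resize(p,None,fx=4,fy=4,interpolation=cv2.INTER_CUBIC))
E
```

```text
2.5 [ 0.53533138 -0.3330102   0.41066954] [[0.002, 0.025, -1.0], [-0.003, -1.0, -0.025], [-1.0, 0.003, -0.002]] [ 0.19  0.75  0.57  1.57 -0.46  0.96 -0.64]
```

View pics/s1.png

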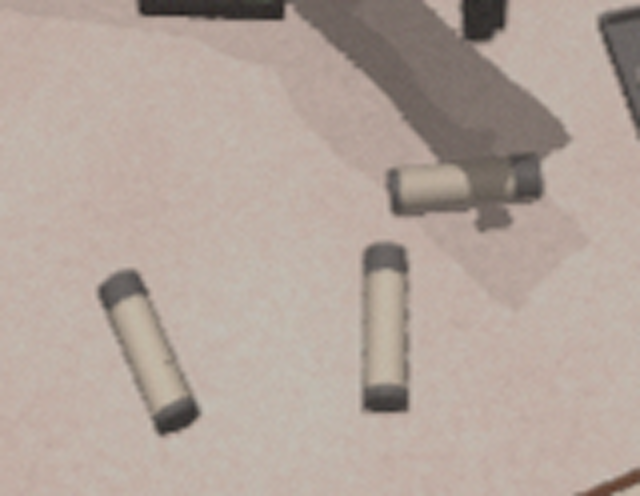

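The tool stands over tube A (crop about 465,185) and is squared to it. Descending, then closing.

Request:
{"name": "servo_tool", "arguments": {"rows": [[0,-0.01,-0.04,0,0.3],[0.001,-0.018,-0.08,0,0.3],[0.001,-0.018,-0.12,0,0.3],[0.001,-0.018,-0.16,0,0.3],[0.001,-0.018,-0.19,0,0.3],[0.001,-0.018,-0.215,0,0.3],[0.001,-0.018,-0.225,0,0.3],[0.001,-0.018,-0.233,0,0.3],[0.001,-0.018,-0.233,0,0.3],[0.001,-0.018,-0.233,0,0.3]]}}

```text
clock: 3.55
tool_pos: [0.5365, -0.3483, 0.1788]
orientation: [[0.001, 0.031, -1.0], [-0.001, -1.0, -0.031], [-1.0, 0.001, -0.001]]
force: [-0.1, -0.1, -0.2]
grip_width: 0.702
```

Request:
{"name": "servo_tool", "arguments": {"rows": [[0,0,0,0,1],[0,0,0,0,1],[0,0,0,0,1],[0,0,0,0,1],[0,0,0,0,1],[0,0,0,0,1],[0,0,0,0,1],[0,0,0,0,1],[0,0,0.02,0,1],[0,0,0.05,0,1],[0,0,0.09,0,1],[0,0,0.13,0,1]]}}

```text
clock: 4.75
tool_pos: [0.5358, -0.3476, 0.3086]
orientation: [[-0.001, 0.031, -1.0], [0.001, -1.0, -0.031], [-1.0, -0.001, 0.001]]
force: [1.0, -0.7, -1.1]
grip_width: 0.35
```

```bash
python3 - <<'E'
from h import *
s=read_state(); print(s["clock"],s["tool_pos"],np.round(s["orientation"],3).tolist(),s["force"],s["grip_width"])
p,K,R,t,rv=cam("side"); p=p[200:384,160:340,::-1]; cv2.imwrite("pics/s2.png",cv2.resize(p,None,fx=3,fy=3,interpolation=cv2.INTER_CUBIC))
print(proj(K,R,t,s["tool_pos"]-np.array([0,0,.155])))
E
```

```text
4.75 [ 0.53582237 -0.34755274  0.30861222] [[-0.001, 0.031, -1.0], [0.001, -1.0, -0.031], [-1.0, -0.001, 0.001]] [ 1.01433567 -0.68007032 -1.14604659] 0.3499881196447322
[[276.77739618 280.47851937]]
```

View pics/s2.png

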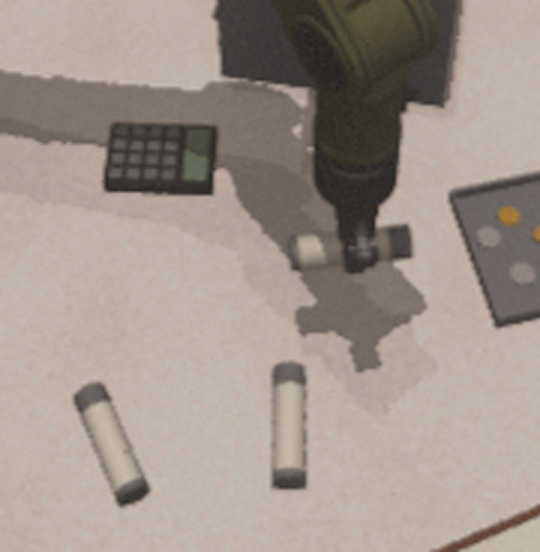

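The tube is held (opening 0.35) near its middle, with crop ends at (293,250) and (412,240). Lifting high, turning 73° and going over the hopper.

Request:
{"name": "servo_tool", "arguments": {"rows": [[0,0,0.04,4,1],[0.003,0.01,0.085,10,1],[0.01,0.035,0.13,17,1],[0.018,0.07,0.16,24,1],[0.026,0.11,0.172,31,1],[0.034,0.15,0.172,38,1],[0.042,0.19,0.172,45,1],[0.05,0.235,0.172,52,1],[0.058,0.28,0.172,59,1],[0.067,0.32,0.172,65,1],[0.075,0.355,0.172,70,1],[0.081,0.38,0.172,73,1]]}}

```text
clock: 6.0
tool_pos: [0.6172, 0.0354, 0.4793]
orientation: [[-0.001, 0.966, -0.257], [0.002, -0.257, -0.966], [-1.0, -0.001, -0.001]]
force: [-0.1, -0.0, -1.8]
grip_width: 0.35
```

Request:
{"name": "servo_tool", "arguments": {"rows": [[0,0.003,0,0,1],[0,0.003,0,0,1],[0,0.003,0,0,1]]}}

```text
clock: 6.3
tool_pos: [0.6169, 0.0329, 0.4797]
orientation: [[-0.0, 0.964, -0.266], [-0.002, -0.266, -0.964], [-1.0, 0.0, 0.002]]
force: [-0.5, -0.3, -0.6]
grip_width: 0.352
```

```bash
python3 - <<'E'
from h import *
s=read_state(); print(s["clock"],s["tool_pos"],np.round(s["orientation"],3).tolist(),s["force"],s["grip_width"])
for n in("side","top"):
    p,K,R,t,rv=cam(n); print(proj(K,R,t,s["tool_pos"]-np.array([0,0,.155])))
    p=p[60:260,180:380,::-1] ; cv2.imwrite(f"pics/{n}3.png",cv2.resize(p,None,fx=2.9,fy=2.9,interpolation=cv2.INTER_CUBIC))
E
```

```text
6.3 [0.6169073  0.03285725 0.47971607] [[-0.0, 0.964, -0.266], [-0.002, -0.266, -0.964], [-1.0, 0.0, 0.002]] [-0.50568261 -0.28837208 -0.63023267] 0.35200678127884816
[[289.17601471 142.9779788 ]]
[[253.929151   146.02184074]]
```

View pics/side3.png

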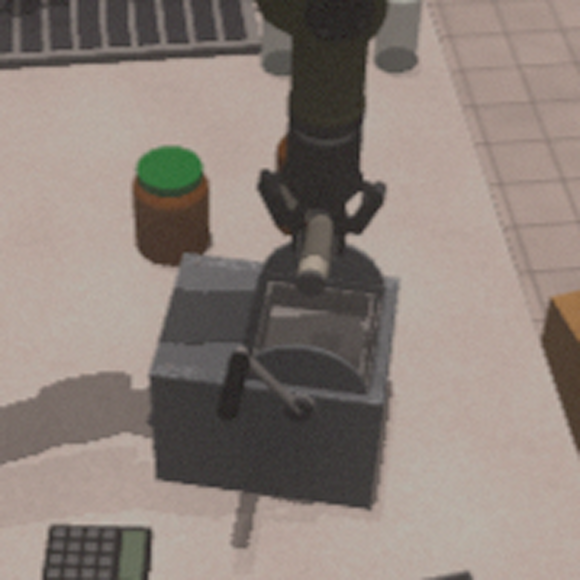

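View pics/top3.png

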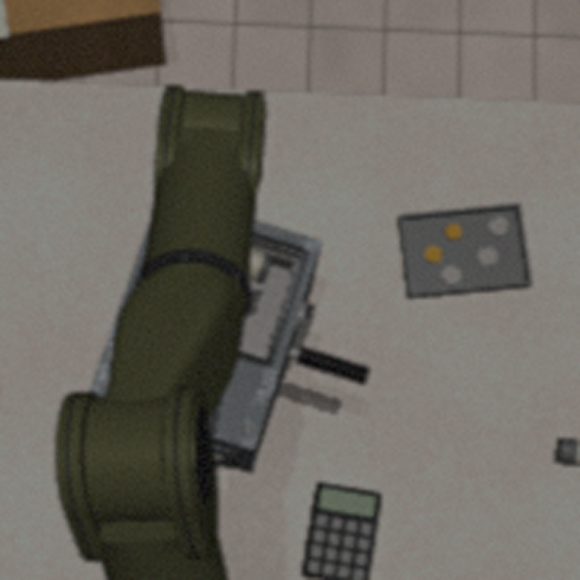

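The tube hangs along the trough, above its middle (side crop about 315,255). Lowering it into the hopper.

Request:
{"name": "servo_tool", "arguments": {"rows": [[0,0,-0.03,0,1],[0,0,-0.06,0,1],[0,0,-0.09,0,1],[0,0,-0.115,0,1],[0,0,-0.135,0,1],[0,0,-0.147,0,1],[0,0,-0.153,0,1],[0,0,-0.155,0,1],[0,0,-0.155,0,1]]}}

```text
clock: 7.3
tool_pos: [0.6175, 0.0348, 0.3254]
orientation: [[0.001, 0.965, -0.263], [-0.0, -0.263, -0.965], [-1.0, 0.001, -0.0]]
force: [0.2, 0.6, -1.0]
grip_width: 0.351
```

```bash
python3 - <<'E'
from h import *
s=read_state(); print(s["clock"],s["tool_pos"],np.round(s["orientation"],3).tolist(),s["force"],s["grip_width"])
for n in("side",):
    p,K,R,t,rv=cam(n)
    p=p[90:240,200:350,::-1] ; cv2.imwrite(f"pics/{n}4.png",cv2.resize(p,None,fx=3.8,fy=3.8,interpolation=cv2.INTER_CUBIC))
E
```

```text
7.3 [0.61748757 0.03480972 0.32535225] [[0.001, 0.965, -0.263], [-0.0, -0.263, -0.965], [-1.0, 0.001, -0.0]] [ 0.23013292  0.608655   -1.04675026] 0.35122745447207976
```

View pics/side4.png

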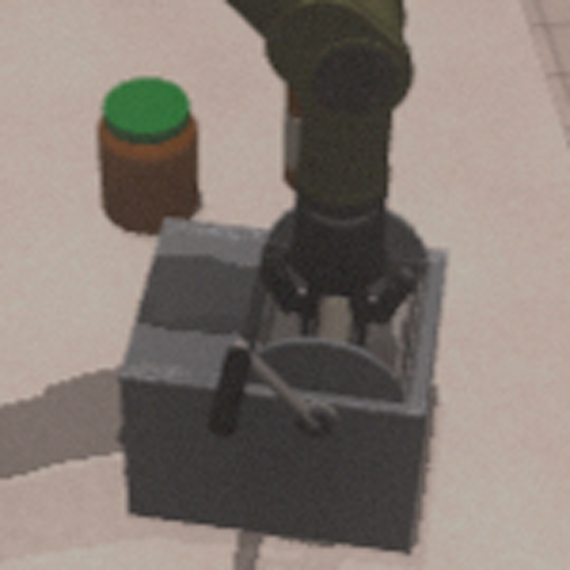

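Request:
{"name": "servo_tool", "arguments": {"rows": [[0,0,-0.002,0,1],[0,0,-0.004,0,1],[0,0,-0.005,0,1],[0,0,-0.005,0,1],[0,0,-0.005,0,0.6],[0,0,-0.005,0,0.45],[0,0,-0.005,0,0.4],[0,0,-0.005,0,0.4],[0,0,-0.005,0,0.4]]}}

```text
clock: 8.25
tool_pos: [0.6172, 0.0351, 0.3196]
orientation: [[-0.0, 0.965, -0.263], [-0.0, -0.263, -0.965], [-1.0, -0.0, 0.0]]
force: [-0.7, -0.6, -0.7]
grip_width: 0.596
```

Request:
{"name": "servo_tool", "arguments": {"rows": [[0,0,0.01,0,0.4],[0,0,0.03,0,0.4],[0,0,0.06,0,0.4],[0,0,0.1,0,0.4],[0,0,0.14,0,0.4],[0,0,0.17,0,0.4]]}}

```text
clock: 8.85
tool_pos: [0.6172, 0.0348, 0.4933]
orientation: [[0.004, 0.965, -0.263], [0.0, -0.263, -0.965], [-1.0, 0.003, -0.001]]
force: [0.9, -0.1, 0.0]
grip_width: 0.6
```

```bash
python3 - <<'E'
from h import *
s=read_state(); print(s["clock"],s["tool_pos"],s["force"],s["grip_width"])
for n in("side",):
    p,K,R,t,rv=cam(n)
    p=p[90:240,200:350,::-1] ; cv2.imwrite(f"pics/{n}5.png",cv2.resize(p,None,fx=3.8,fy=3.8,interpolation=cv2.INTER_CUBIC))
E
```

```text
8.85 [0.6171765  0.03478726 0.4932904 ] [ 0.92549214 -0.13365309  0.00966364] 0.6001233395621568
```

View pics/side5.png

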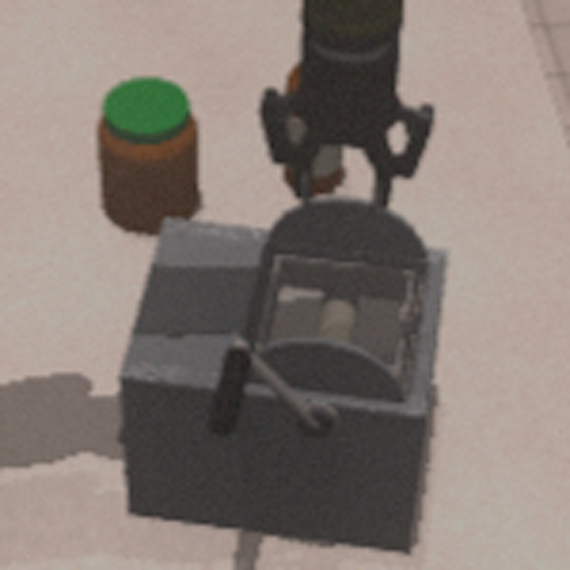

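The tube lies in the trough with its visible end at crop (338,322), the lever is still up and the fingers are clear. Next I go over the grip, shut.

Request:
{"name": "servo_tool", "arguments": {"rows": [[-0.02,-0.03,0,0,1],[-0.045,-0.063,0,0,1],[-0.07,-0.098,0,0,1],[-0.09,-0.128,0,0,1],[-0.105,-0.146,-0.01,0,1],[-0.105,-0.146,-0.023,0,1],[-0.105,-0.146,-0.023,0,1],[-0.105,-0.146,-0.023,0,1]]}}

```text
clock: 9.7
tool_pos: [0.5124, -0.1105, 0.4671]
orientation: [[0.001, 0.965, -0.262], [0.0, -0.262, -0.965], [-1.0, 0.0, -0.0]]
force: [-0.0, 0.7, -0.5]
grip_width: -0.006
```

```bash
python3 - <<'E'
from h import *
s=read_state(); print(s["clock"],s["tool_pos"],s["force"],s["grip_width"])
for n in("side","top"):
    p,K,R,t,rv=cam(n); print(n,(proj(K,R,t,s["tool_pos"]-np.array([0,0,.173]))-[200,90])*3.8)
    p=p[90:240,200:350,::-1] ; cv2.imwrite(f"pics/{n}6.png",cv2.resize(p,None,fx=3.8,fy=3.8,interpolation=cv2.INTER_CUBIC))
E
```

```text
9.7 [ 0.51243152 -0.11054299  0.46713592] [-0.0067495   0.71800943 -0.47641054] -0.005590617892608744
side [[229.00293643 365.22756294]]
top [[374.90159757 353.72133925]]
```

View pics/side6.png

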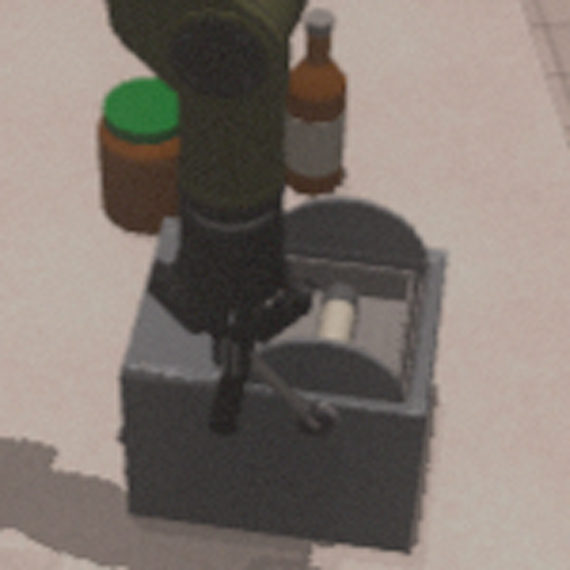

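View pics/top6.png

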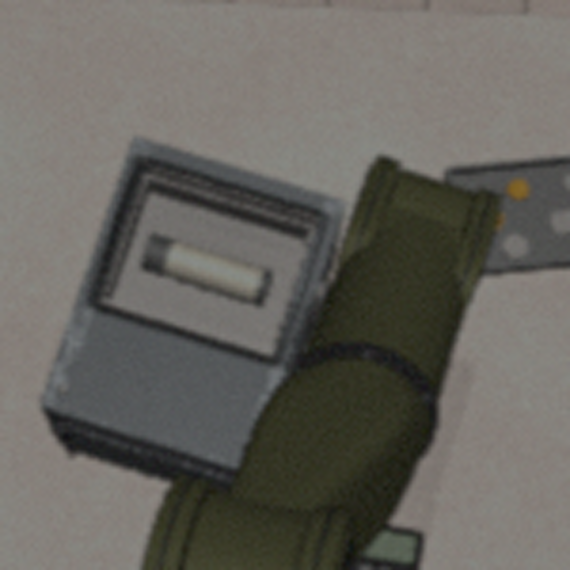

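The top view shows the tube flat and centred in the trough (crop 210,270), and the fingertips stand over the grip (side crop 229,365). Now I push down, following the grip's arc.

Request:
{"name": "servo_tool", "arguments": {"rows": [[0,0,-0.015,0,1],[0,0,-0.028,0,1],[-0.009,0.002,-0.038,0,1],[-0.017,0.005,-0.048,0,1],[-0.024,0.007,-0.06,0,1],[-0.029,0.008,-0.071,0,1],[-0.032,0.009,-0.084,0,1],[-0.034,0.009,-0.096,0,1],[-0.034,0.009,-0.096,0,1]]}}

```text
clock: 10.7
tool_pos: [0.4767, -0.1008, 0.3701]
orientation: [[-0.005, 0.965, -0.261], [0.002, -0.261, -0.965], [-1.0, -0.006, -0.001]]
force: [-4.0, 2.5, 5.7]
grip_width: -0.0
```

```bash
python3 - <<'E'
from h import *
s=read_state(); print(s["clock"],s["tool_pos"],s["force"],s["grip_width"])
for n in("side",):
    p,K,R,t,rv=cam(n)
    p=p[90:240,200:350,::-1] ; cv2.imwrite(f"pics/{n}7.png",cv2.resize(p,None,fx=3.8,fy=3.8,interpolation=cv2.INTER_CUBIC))
E
```

```text
10.7 [ 0.47672914 -0.10077857  0.37005568] [-4.00380827  2.45360269  5.73336595] -0.0004528002843028257
```

View pics/side7.png

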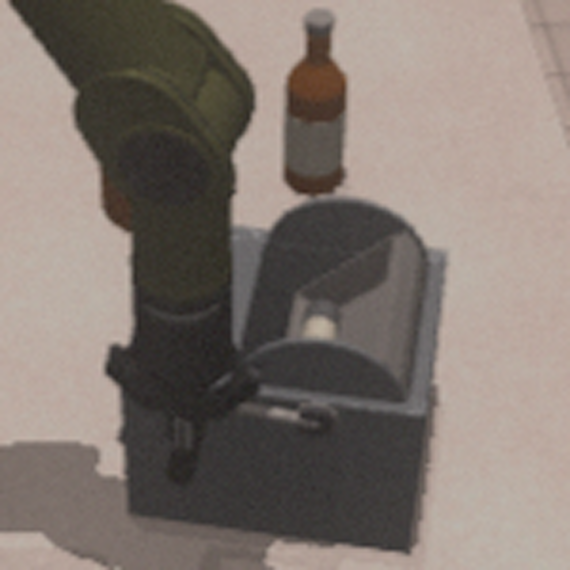

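Half way: the lever is level and the tube is riding in the tipping trough. Pushing on to the stop and holding.

Request:
{"name": "servo_tool", "arguments": {"rows": [[0,0,-0.013,0,1],[0.001,0,-0.026,0,1],[0.004,-0.001,-0.039,0,1],[0.008,-0.002,-0.051,0,1],[0.015,-0.004,-0.063,0,1],[0.022,-0.006,-0.073,0,1],[0.027,-0.008,-0.08,0,1],[0.031,-0.009,-0.085,0,1],[0.031,-0.009,-0.087,0,1],[0.031,-0.009,-0.087,0,1]]}}

```text
clock: 11.75
tool_pos: [0.5092, -0.1102, 0.2853]
orientation: [[-0.0, 0.965, -0.262], [0.001, -0.262, -0.965], [-1.0, -0.001, -0.001]]
force: [-4.7, 1.8, 14.2]
grip_width: -0.0
```

```bash
python3 - <<'E'
from h import *
s=read_state(); print(s["clock"],s["tool_pos"],s["force"],s["grip_width"])
z=s["tool_pos"][2]-.184-.178; print("theta",.877-np.arcsin(z/.1))
for n in("side",):
    p,K,R,t,rv=cam(n)
    p=p[90:240,200:350,::-1] ; cv2.imwrite(f"pics/{n}8.png",cv2.resize(p,None,fx=3.8,fy=3.8,interpolation=cv2.INTER_CUBIC))
E
```

```text
11.75 [ 0.50922516 -0.11019097  0.28533569] [-4.65135098  1.81699784 14.16206587] -0.0002076115896286841
theta 1.7505965034115314
```

View pics/side8.png

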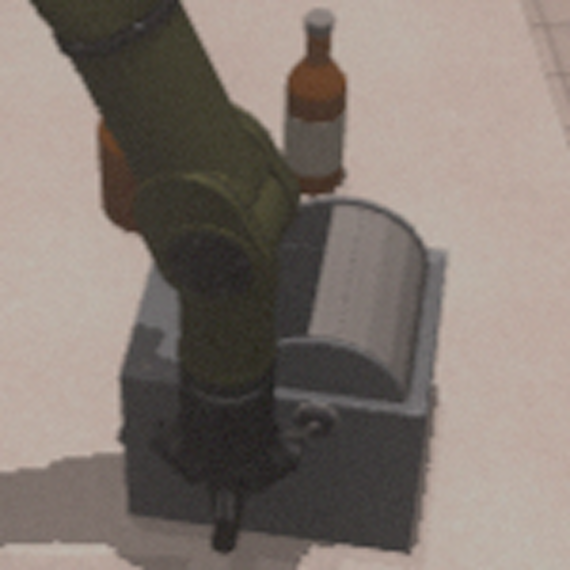

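Request:
{"name": "servo_tool", "arguments": {"rows": [[0,0,-0.001,0,1],[0,0,-0.002,0,1],[0,0,-0.002,0,1],[0,0,-0.002,0,1],[0,0,-0.002,0,1],[0,0,-0.002,0,1],[0,0,-0.002,0,1],[0,0,-0.002,0,1],[0,0,-0.002,0,1],[0,0,-0.002,0,1]]}}

```text
clock: 12.8
tool_pos: [0.5091, -0.1102, 0.2851]
orientation: [[0.001, 0.965, -0.262], [0.002, -0.262, -0.965], [-1.0, 0.001, -0.002]]
force: [-8.6, 3.9, 32.0]
grip_width: -0.003
```

The force rose to 32 N with no further travel, so the lever is on its stop. Lifting away so the lever can return.

Request:
{"name": "servo_tool", "arguments": {"rows": [[0,0,0.03,0,1],[0,0,0.075,0,1],[0,0,0.125,0,1],[0,0,0.17,0,1],[0,0,0.21,0,1],[-0.02,-0.03,0.23,0,1],[-0.04,-0.06,0.23,0,1],[-0.06,-0.1,0.23,0,1],[-0.07,-0.13,0.23,0,1],[-0.08,-0.16,0.23,0,1],[-0.08,-0.16,0.23,0,1],[-0.08,-0.16,0.23,0,1]]}}

```text
clock: 14.0
tool_pos: [0.4295, -0.2714, 0.5124]
orientation: [[0.002, 0.965, -0.264], [-0.001, -0.264, -0.965], [-1.0, 0.002, 0.0]]
force: [0.8, 0.4, -1.0]
grip_width: -0.0
```

Request:
{"name": "servo_tool", "arguments": {"rows": [[0,0,0,0,1],[0,0,0,0,1],[0,0,0,0,1],[0,0,0,0,1],[0,0,0,0,1],[0,0,0,0,1],[0,0,0,0,1],[0,0,0,0,1],[0,0,0,0,1],[0,0,0,0,1]]}}

```text
clock: 15.0
tool_pos: [0.4291, -0.2709, 0.5117]
orientation: [[0.0, 0.965, -0.263], [0.0, -0.263, -0.965], [-1.0, 0.0, -0.0]]
force: [-0.3, 0.0, -0.0]
grip_width: 0.006
```

```bash
python3 - <<'E'
from h import *
s=read_state(); print(s["clock"],s["tool_pos"],s["force"],np.abs(s["qvel"]).max())
for n in("side","top"):
    p,K,R,t,rv=cam(n)
    cv2.imwrite(f"pics/{n}9.png",cv2.resize(p[...,::-1],(768,576),interpolation=cv2.INTER_CUBIC))
E
```

```text
15.0 [ 0.42914832 -0.27094566  0.51171866] [-0.34613552  0.03236474 -0.02354131] 0.001977921562518386
```

View pics/side9.png

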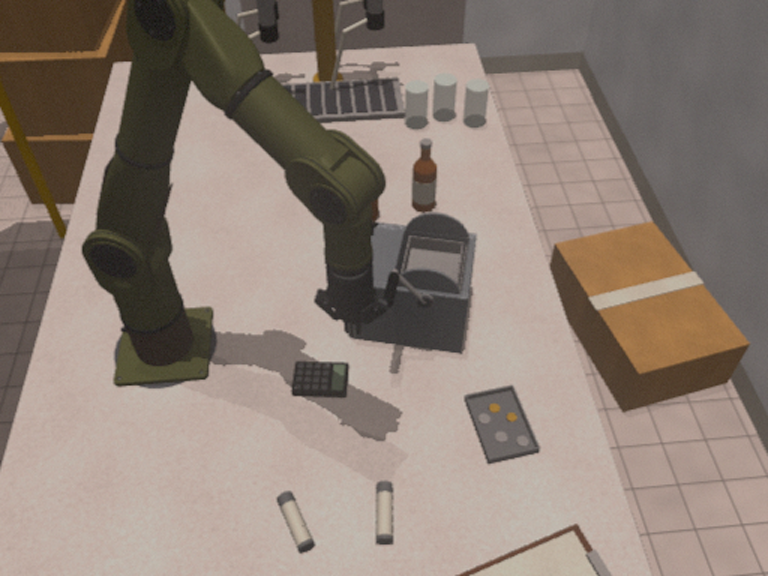

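View pics/top9.png

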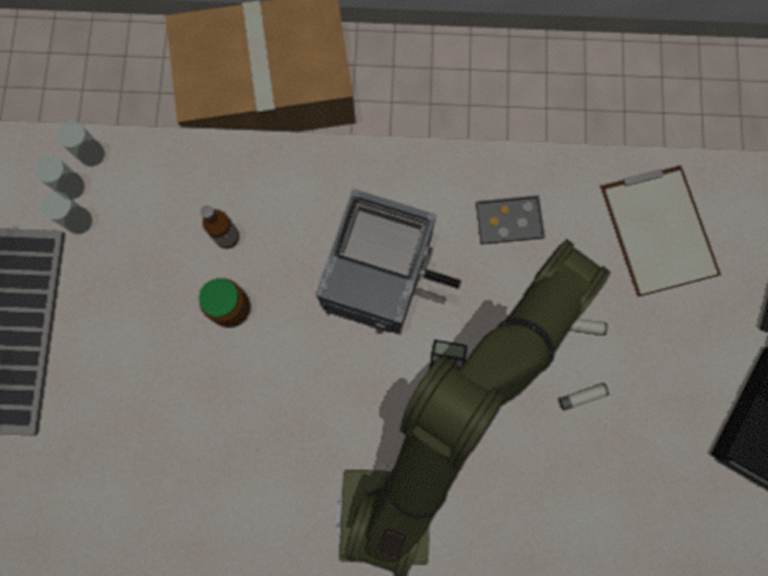

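The hopper is empty, with its mouth at top px (382,240). The grip is back at its starting pixel (441,279), and the jar, bottle, calculator and dish have not moved. Handing in.

```bash
python3 -c "
from rig import *
print(close_job())"
```

```text
the job is handed in; nothing more can be done
None
```

The job is handed in, and by every check I could make the tube is in the safe. I took the leftmost of the three tubes and laid it flat along the middle of the hopper. I then let go of it and pushed the lever down its grip arc to the stop. The lever was held there for over a second, then I lifted clear so it could spring back.

**Lever stroke:** my estimate from the tool height was about 1.75 rad. The force then rose to 32 N with no further travel, so the lever was on its stop.

**Last pictures, at 15.0 s:**
- The hopper was empty.
- The lever was back at its starting pixel.
- The other things on the counter looked unmoved.
- The arm was clear and still, with force readings near zero.

No check failed or disagreed. The tube can't be seen inside the closed safe, so its resting place there is inferred from the empty hopper.

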